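# Fetch the reference pointer from behind the workpieces

## Robot

A 6-joint arm with a two-finger parallel gripper is mounted at the origin on the work surface. World frame = base frame: x ahead of the robot, y to its left, z up, the work surface at z = 0. Lengths are in mm, angles in degrees, forces in N, time in s.
With the tool pointing down it reaches from about 300 to 775 mm from the base axis. Payload 14.6 kg.
Tool frame: the origin (TCP) lies at the very end of the fingers, on their centre line; the grasp point (between the pads) lies 19 mm behind it; z points along the fingers, y is the line along which they close (so a half turn about z gives the same grasp; the last joint's range is limited). The gripper opens to 94 mm and grips with 3 to 60 N. Pads are 16 mm wide; open, the fingers measure 119 mm over their backs; the gripper's body (75 mm by 177 mm) begins 78 mm behind the grasp point.
Start: joints at [-73.086, 17.183, 87.147, -0, 75.671, -3.816], TCP at [194.67, -514.386, 205.446] pointing down, gripper open.
Joint ranges: [-173.82, 173.82], [-45.26, 126.66], [13.44, 144.39], [-59.66, 239.66], [0, 175.72], [-146.38, 146.38]. Speed limits (degrees/s): [127.2, 127.2, 147.25, 180, 180, 180].

## Interface

Orientations are given as a 3x3 rotation matrix whose columns are the frame's x, y, z axes.
In Python, from plant import sense, get_image, camera_params, order gives the robot as it stands.
- The arm moves only by the tool step_arm, never from a script. Its argument "deltas" is a list that holds one entry, the list of rows, each a list of 6 numbers: the shift along the tool's x, y, z in mm, then the turn, a rotation vector about the tool's x, y, z in degrees. In form: [[[x, y, z, ax, ay, az], ...]]. A call has 1 to 10 rows; each row shifts and turns the commanded pose from where the row before left it, along the tool's axes as they then stand; what a row does not reach is not made up. A row lasts 1/12 s, in which the tool goes at most 41.7 mm and 7.16 degrees, less where a joint would pass 70% of its speed; a pose out of reach is approached as far as the arm can. A call with a gripper value outside its range is refused whole. "grip" is the finger opening in mm, from 0 to 94, set as the call begins (left out, the last holds). The fingers move at their own pace and stop on an object; the grip force is fixed at half the most. Time passes only in rows, so rows that do not move let the fingers close. It gives the time, the measured TCP pose, the force, the opening and the grip force at its end, in the units of the state.
- sense(): the state, without advancing time (a new reading comes with each control period).
- get_image(name): name is "scene" or "top"; returns (picture, depth): 420x560x3 uint8, red, green, blue; 420x560 float32, mm along the optical axis (not along the pixel's ray), 0 where there is no reading.
- camera_params(name): a dict with "fov_y" (degrees; the focal length in pixels is half the picture's height over the tangent of half this angle, whatever the lens; pixels are square), "cx", "cy" (the principal point, pixels), "extrinsics" (4x4, takes a point from camera to world coordinates). Camera axes: x right, y up, looking along -z (the intrinsics and any distortion apply to the point x, -y, -z); pixel columns grow to the right and rows downward; lengths in mm; the calibration is good to about 2 mm. A picture is of the moment at which its call begins. camera_params takes no time and is no camera call.
- order.finish_job(): hands the job in; it is judged then, once.
The state is a dict: "t": time; "q": joint angles; "dq": joint speeds; "effort": joint torques, N m; "tcp_pos": TCP position; "eef_rot": TCP orientation; "contact_force": force on the tool from outside, world axes, zero at the start; "wrist_torque": the same for the moment, N m; "finger_gap": finger opening in mm; "grasp_force": force on a finger pad.
Only numpy, scipy, OpenCV 4.12 (cv2) and the standard library are available. Lean on these libraries where they do the work, as an engineer would, in place of code of your own. Each camera call takes 0.05 s, during which the arm holds its last target. There are 200 camera calls.

## Task

Three tall aluminium workpieces hem in the short pointed one on the black rack: set all three aside, standing on the white sheet, before you move the pointed one. With the three on the sheet, stand the pointed one on the middle of the round pad, and then put each of the three back in the place on the rack where it stood at the start. Let nothing fall over, and leave the roll of tape and the pen where they lie.

Things in the scene. Friction and masses are not known exactly. Their poses are not given: they have to be found in the camera images.
- rack: Black rack plate, fixed, 150 x 200 mm (x, y); floor 8 mm above the table, thin aluminium rim 12 mm. Four engraved circles (bays), in its frame at (22, 0), (22, 60), (22, -60), (-40, 0) mm: the pointer starts in the first, the tall pieces in the others in any arrangement, each within 5 mm of its circle. Origin: centre of the underside; z up, x away from the robot (within 15 degrees).
- sheet: White sheet, the side area: fixed flat board 230 x 210 mm (x, y), 4 mm thick, with bits of blue tape on the corners. Origin: centre of the underside, z up. A pen lies along its far (+x) edge.
- pad: Round aluminium reference pad, fixed, 90 mm diameter, 15 mm high, flat top with an engraved circle at its middle. Origin: centre of the underside, z up.
- round_bar_c (a point): Plain round aluminium cylinder standing upright, 44 mm diameter, 110 mm tall, about 0.4 kg. The point is at its centre, 55 mm above its foot; z up.
- square_bar_c (a point): Square aluminium bar standing upright, 40 x 40 mm, 104 mm tall, about 0.4 kg. The point is at its centre, 52 mm above its foot; x and y square to its sides, z up.
- neck_piece_c (a point): Bottle-shaped aluminium piece standing upright: foot 46 mm diameter up to 50 mm, shoulder to 64 mm, then a neck 26 mm in diameter up to the flat top at 108 mm; about 0.3 kg. The point is on its axis, 54 mm above its foot; z up.
- pointer_c (a point): The short pointed aluminium piece standing upright, point up: 36 mm diameter up to 40 mm, then a cone to a point at 74 mm; about 0.14 kg. The point is on its axis, 37 mm above its foot (just below where the cone begins); z up.
- tape_roll: Roll of blue tape lying flat on the table about 105 mm from the middle of the pad, on its far (+x) side, 68 mm diameter, 18 mm high. Leave it alone. Origin: centre of the underside.
- pen: White marker pen, 120 mm long, 12 mm thick, lying along the far (+x) edge of the sheet. Leave it alone. Origin: underside, half-way along its length; y along it.

How it is judged (in metres and radians):
On the way, in this order (a step that is already met when the one before it is completed fails the run):
1. all three tall workpieces stand released on the sheet, the pointer still in its bay (x of round_bar_c in the frame of sheet between -0.115 and 0.115 m and y of round_bar_c in the frame of sheet between -0.105 and 0.105 m and z of round_bar_c in the frame of sheet between 0.053 and 0.065 m and angle between each of round_bar_c, square_bar_c, neck_piece_c's own z axis and vertical below 0.1 rad and x of square_bar_c in the frame of sheet between -0.115 and 0.115 m and y of square_bar_c in the frame of sheet between -0.105 and 0.105 m and z of square_bar_c in the frame of sheet between 0.05 and 0.062 m and x of neck_piece_c in the frame of sheet between -0.115 and 0.115 m and y of neck_piece_c in the frame of sheet between -0.105 and 0.105 m and z of neck_piece_c in the frame of sheet between 0.052 and 0.064 m and contact force between each of round_bar, square_bar, neck_piece and the fingers below 0.5 N and distance of pointer_c from where it was at the start of the episode below 0.02 m), for 0.2 s.
2. the pointer stands released on the middle of the pad, the three still on the sheet (horizontal distance between pointer_c and pad below 0.015 m and z of pointer_c in the frame of pad between 0.046 and 0.058 m and angle between each of pointer_c, round_bar_c, square_bar_c, neck_piece_c's own z axis and vertical below 0.1 rad and contact force between pointer and the fingers below 0.5 N and x of round_bar_c in the frame of sheet between -0.115 and 0.115 m and y of round_bar_c in the frame of sheet between -0.105 and 0.105 m and z of round_bar_c in the frame of sheet between 0.053 and 0.065 m and x of square_bar_c in the frame of sheet between -0.115 and 0.115 m and y of square_bar_c in the frame of sheet between -0.105 and 0.105 m and z of square_bar_c in the frame of sheet between 0.05 and 0.062 m and x of neck_piece_c in the frame of sheet between -0.115 and 0.115 m and y of neck_piece_c in the frame of sheet between -0.105 and 0.105 m and z of neck_piece_c in the frame of sheet between 0.052 and 0.064 m), for 0.2 s.
At the end, for the whole second after the job is handed in: The pointer stands upright on the pad within 15 mm of its middle; the three tall workpieces stand upright on the rack, each with its centre within 15 mm of where it was at the start (turning about the vertical does not matter); all released and at rest (horizontal distance between pointer_c and pad below 0.015 m and z of pointer_c in the frame of pad between 0.046 and 0.058 m and angle between each of pointer_c, round_bar_c, square_bar_c, neck_piece_c's own z axis and vertical below 0.1 rad and distance of each of round_bar_c, square_bar_c, neck_piece_c from where it was at the start of the episode below 0.015 m and contact force between each of round_bar, square_bar, neck_piece, pointer and the fingers below 0.5 N and linear speed of each of round_bar, square_bar, neck_piece, pointer below 0.02 m/s); the robot touches nothing.
It fails at once if a workpiece or the pointer is tipped over (angle between any of round_bar_c, square_bar_c, neck_piece_c, pointer_c's own z axis and vertical above 0.7 rad).
It fails at once if the roll of tape or the pen is moved by more than 30 mm (distance of any of tape_roll, pen from where it was at the start of the episode above 0.03 m).
It also fails if it takes over 131 s, if anything falls off the work surface, if the arm or the gripper's body presses on something with over 40 N, if the wrist force passes 120 N, or if a joint passes its speed limit or range.

## Working session

There is one attempt and no reset: what is moved stays moved. The work goes in short steps, Python scripts to look and compute and a tool call to move; the robot and the scene stay as the last step left them, time stands still between calls to the robot, and variables do not carry over. Pictures are saved under pics/ and viewed, at most 14 in all, crops included, and the job is handed in when it is done.

Besides the shell and the picture viewer there is one more tool, called after "Request:" as name([rows], argument=value, ...), one row to a line, values as JSON. step_arm: Moves the arm, as the interface text tells. Its arguments: {"type":"object","properties":{"deltas":{"type":"array","items":{"type":"array","items":{"type":"array","items":{"type":"number"}}}},"grip":{"type":"number"}},"required":["deltas"]}

```bash
mkdir -p pics; ls; python3 - <<'E'
from plant import sense,get_image,camera_params
import cv2,numpy as np
for n in("scene","top"):
    im,d=get_image(n); cv2.imwrite(f"pics/{n}0.png",im[:,:,::-1]); np.save(f"pics/{n}0d.npy",d); print(n,camera_params(n))
s=sense(); print(s['t'],s['tcp_pos'],s['eef_rot'],s['finger_gap'])
E
```

```text
pics
scene {'fov_y': 55.503715866875794, 'cx': 272.1451456504811, 'cy': 208.54022335029882, 'extrinsics': array([[ 1.65212823e-01, -5.19649684e-01,  8.38253499e-01,
         1.22424748e+03],
       [ 9.86115979e-01,  7.26162716e-02, -1.49339051e-01,
        -1.09027459e+02],
       [ 1.67331472e-02,  8.51287896e-01,  5.24431997e-01,
         4.97214481e+02],
       [ 0.00000000e+00,  0.00000000e+00,  0.00000000e+00,
         1.00000000e+00]])}
top {'fov_y': 54.84150741147278, 'cx': 285.00623081266957, 'cy': 208.34700395602175, 'extrinsics': array([[-4.65029398e-02,  9.78668987e-01, -2.00111195e-01,
         3.40694680e+02],
       [-9.98918028e-01, -4.56603317e-02,  8.82646430e-03,
         7.18544981e+00],
       [-4.98956695e-04,  2.00305137e-01,  9.79733435e-01,
         9.94808180e+02],
       [ 0.00000000e+00,  0.00000000e+00,  0.00000000e+00,
         1.00000000e+00]])}
0.1 [ 194.60089564 -514.17731538  204.94129276] [[ 9.35267041e-01  3.53942766e-01 -2.84891717e-04]
 [ 3.53942871e-01 -9.35266531e-01  9.80257071e-04]
 [ 8.05052105e-05 -1.01763752e-03 -9.99999479e-01]] 93.72813933973954
```

View pics/top0.png

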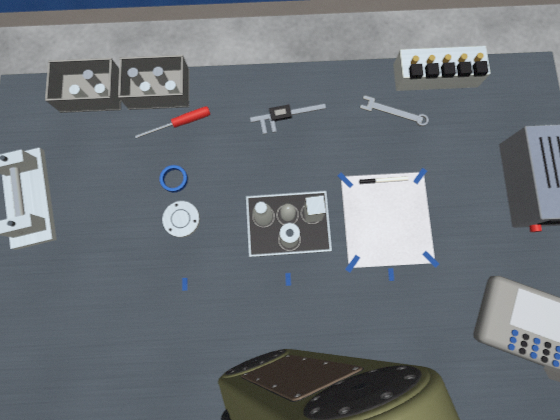

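View pics/scene0.png

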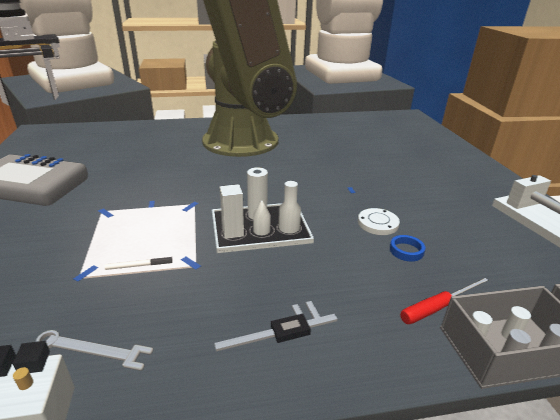

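The top view has +x up and +y to the left. The neck piece is at (262,212), the pointer at (288,213), the square bar at (314,208), the round bar at (290,235), the pad at (181,219), the tape at (173,179) and the sheet centred near (387,220). The scene view confirms this. Next I measure with depth.

```bash
cat > h.py <<'E'
import numpy as np,cv2
from plant import sense,get_image,camera_params
def cloud(n,d):
    c=camera_params(n);h,w=d.shape;f=h/2/np.tan(np.radians(c['fov_y']/2))
    v,u=np.mgrid[:h,:w].astype(float)
    P=np.stack([(u-c['cx'])/f*d,-(v-c['cy'])/f*d,-d],-1);E=c['extrinsics']
    P=P@E[:3,:3].T+E[:3,3];P[d<=0]=np.nan;return P
def proj(n,X):
    c=camera_params(n);f=210/np.tan(np.radians(c['fov_y']/2));E=c['extrinsics']
    p=(np.asarray(X,float)-E[:3,3])@E[:3,:3]
    return np.stack([c['cx']+f*p[...,0]/-p[...,2],c['cy']+f*p[...,1]/p[...,2]],-1)
E
python3 - <<'E'
from h import *
for n in("top","scene"):
    im=cv2.imread(f"pics/{n}0.png");P=cloud(n,np.load(f"pics/{n}0d.npy"));x,y,z=np.moveaxis(P,-1,0)
    print(n,"table z",np.nanmedian(z[(abs(x-500)<200)&(abs(y)<250)]))
    roi=(x>280)&(x<650)&(abs(y)<330)
    m=(roi&(z>85)&(z<125)).astype(np.uint8)
    k,l,st,ce=cv2.connectedComponentsWithStats(m)
    for i in range(1,k):
        if st[i,4]>15:
            q=P[l==i]; zt=np.percentile(q[:,2],90); q=q[q[:,2]>zt-6]
            r=cv2.minAreaRect(q[:,:2].astype(np.float32)); print("tall",ce[i].round(),len(q),zt.round(1),q.mean(0).round(1),np.round(r[0],1),np.round(r[1],1),round(r[2],1))
    hsv=cv2.cvtColor(im,cv2.COLOR_BGR2HSV)
    white=(roi&(hsv[...,1]<60)&(hsv[...,2]>110)).astype(np.uint8)
    for nm,mm in(("white z2-10",white&(z>-2)&(z<11)),("z>=9..22",(roi&(z>9)&(z<25)).astype(np.uint8)),("sheet",(roi&(z>1.5)&(z<30)).astype(np.uint8))):
        k,l,st,ce=cv2.connectedComponentsWithStats(mm.astype(np.uint8))
        for i in range(1,k):
            if st[i,4]>200:
                q=P[l==i];r=cv2.minAreaRect(q[:,:2].astype(np.float32));print(nm,ce[i].round(),len(q),np.median(q,0).round(1),np.round(r[0],1),np.round(r[1],1),round(r[2],1))
im=cv2.imread("pics/top0.png")[160:290,150:450];cv2.imwrite("pics/c0.png",cv2.resize(im,(800,347),interpolation=cv2.INTER_CUBIC))
E
```

```text
top table z 0.995898780242328
tall [315. 206.] 318 114.0 [525.4 -69.5 112.1] [525.7 -69.6] [40.5 40.1] 4.9
tall [261. 209.] 105 117.8 [524.9  52.4 116.1] [524.7  52.4] [24.4 23.7] 41.0
tall [290. 233.] 307 120.0 [465.3  -8.8 118. ] [465.6  -9.1] [42.  41.9] 40.6
white z2-10 [312. 239.] 17117 [ 462.5 -121.5    1.5] [465.  -0.] [369.9 659.9] 0.0
z>=9..22 [174. 182.] 206 [618.6 271.7  17. ] [623.1 274.7] [66.8 51.5] 88.9
z>=9..22 [383. 180.] 216 [ 602.  -250.5   14.3] [ 602.9 -253.5] [ 12.8 122.2] 1.2
z>=9..22 [289. 222.] 722 [516.7 -16.2  11.3] [504.5  -8.2] [150.7 200.1] 1.4
z>=9..22 [181. 219.] 1031 [527. 255.  15.] [528.2 255.5] [89.8 87.3] 43.5
sheet [381. 220.] 6479 [ 502.1 -237.8    4.4] [ 505.  -229.6] [279.1 202.5] 0.6
sheet [174. 182.] 270 [619.3 272.3  16.1] [623.4 280.3] [93.6 52. ] 89.9
sheet [288. 226.] 3695 [491.8  -1.3   8.4] [507.8 -12.5] [178.8 224.2] 0.7
sheet [181. 219.] 1125 [526.9 254.6  14.8] [527.3 256.7] [105.9  99.4] 77.9
scene table z 1.286484327168921
tall [257. 178.] 185 119.2 [470.7  -8.5 118.1] [467.3  -8.2] [43.8 42.1] 24.1
tall [291. 190.] 93 116.9 [528.6  53.  115.6] [527.   53.1] [24.5 24.7] 79.6
tall [231. 196.] 243 112.9 [530.4 -69.1 111.9] [526.4 -69. ] [42.7 39.7] 4.5
white z2-10 [161. 239.] 7094 [ 525.1 -225.9    4.1] [ 471.8 -149.9] [325.2 422.2] 14.3
z>=9..22 [260. 232.] 1197 [545.5 -19.7  11.6] [504.1  -6.7] [154.7 200.2] 1.3
z>=9..22 [379. 220.] 779 [535.  254.   15.9] [529.  257.1] [87.5 91.5] 70.9
z>=9..22 [405. 242.] 280 [619.4 279.2  17.5] [624.5 274.7] [50.2 66.6] 0.2
z>=9..22 [139. 263.] 353 [ 607.2 -250.9   13.6] [ 606.3 -251.2] [ 11.5 121.2] 2.3
sheet [378. 220.] 1047 [534.2 254.1  15.4] [496.8 267.5] [ 99.8 174. ] 69.5
sheet [150. 240.] 5853 [ 527.3 -240.3    4.4] [ 498.4 -235.1] [262.6 191. ] 0.4
sheet [260. 232.] 2728 [545.9 -16.8   9.2] [496.6  -3.8] [188.5 210.5] 2.3
sheet [405. 243.] 434 [616.9 280.9  13. ] [616.6 280.4] [ 77.8 100.1] 20.5
```

View pics/c0.png

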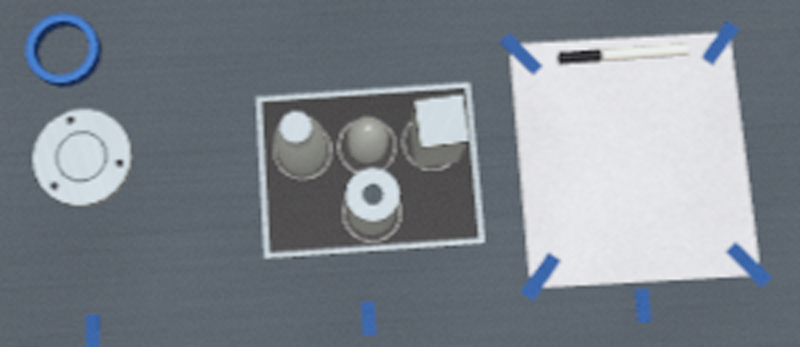

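Rough positions in mm: rack centre (504.5, -7.5), square (526, -69) with yaw about 4.7°, neck (525.5, 52.7), round (466, -8.6), pad (528.5, 256). I turn the tool so that its x is world +y and its y is world +x, and check the sheet and pointer meanwhile.

Request:
step_arm([
  [[0,0,0,0,0,-6.93],[0,0,0,0,0,-6.93],[0,0,0,0,0,-6.93],[0,0,0,0,0,-6.93],[0,0,0,0,0,-6.93],[0,0,0,0,0,-6.93],[0,0,0,0,0,-6.93],[0,0,0,0,0,-6.93],[0,0,0,0,0,-6.93],[0,0,0,0,0,-6.9]],
], grip=64)

```text
t: 0.93
tcp_pos: [194.6, -514.2, 205.1]
eef_rot: [[-0.006, 1.0, -0.0], [1.0, 0.006, 0.001], [0.001, -0.0, -1.0]]
contact_force: [-0.0, 0.4, 0.3]
finger_gap: 64.1
grasp_force: 0.0
```

```bash
python3 - <<'E'
from h import *
P=cloud("top",np.load("pics/top0d.npy"))
for u,v in((342,173),(425,172),(433,264),(350,268)):print(np.nanmedian(P[v-2:v+3,u-2:u+3].reshape(-1,3),0).round())
for n in("top","scene"):
    P=cloud(n,np.load(f"pics/{n}0d.npy"));x,y,z=np.moveaxis(P,-1,0)
    q=P[(abs(x-526)<22)&(abs(y+7)<22)&(z>35)&(z<84)]; i=q[:,2].argsort()[-8:];print(n,q[i].mean(0).round(1),q[:,:2].mean(0).round(1))
c=proj("top",[[526.5,-7,8]]);print(c)
s=sense();print(s['t'],s['tcp_pos'].round(1),s['eef_rot'].round(3),s['contact_force'].round(1))
E
```

```text
[ 628. -151.    3.]
[ 621. -362.    3.]
[ 388. -355.    4.]
[ 388. -152.    5.]
top [527.4  -8.5  80. ] [524.7  -8. ]
scene [530.2  -8.2  80.6] [538.1  -8.2]
[[287.43377012 214.4634903 ]]
0.9333 [ 194.6 -514.2  205.1] [[-0.006  1.    -0.   ]
 [ 1.     0.006  0.001]
 [ 0.001 -0.    -1.   ]] [-0.   0.4  0.3]
```

Request:
step_arm([
  [[34,18.5,0,0,0,0],[34,18.5,0,0,0,0],[34,18.5,0,0,0,0],[34,18.5,0,0,0,0],[34,18.5,0,0,0,0],[34,18.5,0,0,0,0],[34,18.5,0,0,0,0],[34,18.5,0,0,0,0],[34,18.5,0,0,0,0],[34,18.5,0,0,0,0]],
])

```text
t: 1.77
tcp_pos: [380.0, -172.5, 205.4]
eef_rot: [[0.0, 1.0, -0.0], [1.0, -0.0, -0.0], [-0.0, -0.0, -1.0]]
contact_force: [0.2, -0.5, 0.4]
finger_gap: 64.1
grasp_force: 0.0
```

Request:
step_arm([
  [[32.8,17.9,0,0,0,0.34],[32.8,17.9,0,0,0,0],[32.8,17.9,0,0,0,0],[32.8,17.9,0,0,0,0],[32.8,17.9,0,0,0,0],[0,0,25,0,0,0],[0,0,25,0,0,0],[0,0,20,0,0,0],[0,0,0,0,0,0],[0,0,0,0,0,0]],
])

```text
t: 2.6
tcp_pos: [469.6, -10.8, 135.3]
eef_rot: [[0.006, 1.0, -0.002], [1.0, -0.006, 0.0], [0.0, -0.002, -1.0]]
contact_force: [-0.0, 0.1, 0.5]
finger_gap: 64.2
grasp_force: 0.0
```

Request:
step_arm([
  [[2.2,-3.6,0,0,0,-0.34],[0,0,17,0,0,0],[0,0,25,0,0,0],[0,0,25,0,0,0],[0,0,0,0,0,0],[0,0,0,0,0,0]],
])

```text
t: 3.1
tcp_pos: [466.5, -8.6, 69.4]
eef_rot: [[0.0, 1.0, -0.0], [1.0, -0.0, 0.0], [0.0, -0.0, -1.0]]
contact_force: [-0.1, 0.4, 0.1]
finger_gap: 63.9
grasp_force: 0.0
```

Request:
step_arm([
  [[0,0,0,0,0,0],[0,0,0,0,0,0],[0,0,0,0,0,0],[0,0,0,0,0,0],[0,0,0,0,0,0],[0,0,0,0,0,0]],
], grip=30)

```text
t: 3.6
tcp_pos: [467.0, -8.7, 69.6]
eef_rot: [[-0.0, 1.0, 0.002], [1.0, 0.0, -0.0], [-0.0, 0.002, -1.0]]
contact_force: [-2.4, -0.3, 8.6]
finger_gap: 43.5
grasp_force: 30.0
```

Request:
step_arm([
  [[0,0,-8,0,0,0],[0,0,-20,0,0,0],[0,0,-28,0,0,0],[0,0,-28,0,0,0],[0,0,-28,0,0,0],[0,0,-18,0,0,0],[0,0,0,0,0,0]],
])

```text
t: 4.18
tcp_pos: [467.5, -8.7, 202.3]
eef_rot: [[-0.0, 1.0, 0.006], [1.0, 0.0, -0.001], [-0.001, 0.006, -1.0]]
contact_force: [0.0, -0.2, -4.6]
finger_gap: 43.3
grasp_force: 30.0
```

Request:
step_arm([
  [[-15,0,0,0,0,0],[-30,2,0,0,0,0],[-38,2,0,0,0,0],[-38,2,0,0,0,0],[-38,2,0,0,0,0],[-38,2,0,0,0,0],[-38,2,0,0,0,0],[-38,1,0,0,0,0],[-28,0,0,0,0,0],[-10,0,0,0,0,0]],
])

```text
t: 5.02
tcp_pos: [478.2, -322.7, 196.4]
eef_rot: [[0.003, 1.0, -0.002], [1.0, -0.003, 0.001], [0.001, -0.002, -1.0]]
contact_force: [0.3, 0.0, -4.9]
finger_gap: 43.8
grasp_force: 30.0
```

Request:
step_arm([
  [[0,0,20,0,0,0],[0,0,30,0,0,0],[0,0,30,0,0,0],[0,0,30,0,0,0],[0,0,15,0,0,0],[0,0,4,0,0,0],[0,0,0,0,0,0],[0,0,0,0,0,0]],
])

```text
t: 5.68
tcp_pos: [479.7, -319.5, 70.0]
eef_rot: [[-0.0, 1.0, 0.0], [1.0, 0.0, -0.0], [-0.0, 0.0, -1.0]]
contact_force: [-0.1, 0.1, -2.4]
finger_gap: 43.7
grasp_force: 30.0
```

Request:
step_arm([
  [[0,0,2,0,0,0],[0,0,1.5,0,0,0],[0,0,0,0,0,0],[0,0,0,0,0,0]],
])

```text
t: 6.02
tcp_pos: [479.5, -319.6, 66.3]
eef_rot: [[-0.0, 1.0, 0.0], [1.0, 0.0, -0.0], [-0.0, 0.0, -1.0]]
contact_force: [0.2, -0.2, -3.3]
finger_gap: 43.5
grasp_force: 30.0
```

Request:
step_arm([
  [[0,0,0.8,0,0,0],[0,0,0,0,0,0],[0,0,0,0,0,0]],
])

```text
t: 6.27
tcp_pos: [479.5, -319.7, 65.6]
eef_rot: [[0.0, 1.0, 0.001], [1.0, -0.0, -0.0], [-0.0, 0.001, -1.0]]
contact_force: [-0.6, 0.5, 1.2]
finger_gap: 43.6
grasp_force: 30.0
```

Request:
step_arm([
  [[0,0,0,0,0,0],[0,0,0,0,0,0],[0,0,0,0,0,0],[0,0,0,0,0,0],[0,0,-15,0,0,0],[0,0,-30,0,0,0],[0,0,-30,0,0,0],[0,0,-30,0,0,0],[0,0,-30,0,0,0],[0,0,0,0,0,0]],
], grip=64)

```text
t: 7.1
tcp_pos: [480.9, -320.7, 206.4]
eef_rot: [[-0.0, 1.0, 0.007], [1.0, 0.0, -0.005], [-0.005, 0.007, -1.0]]
contact_force: [-0.2, -0.4, 0.1]
finger_gap: 64.2
grasp_force: 0.0
```

Request:
step_arm([
  [[25,6,0,0,0,0],[37,6,0,0,0,0],[37.5,6,0,0,0,0],[37.5,6,0,0,0,0],[37.5,6,0,0,0,0],[37.5,6,0,0,0,0],[28.3,6,0,0,0,0],[10,4.2,0,0,0,0],[0,0,25,0,0,-4.7],[0,0,30,0,0,0]],
])

```text
t: 7.93
tcp_pos: [526.8, -69.1, 146.0]
eef_rot: [[-0.088, 0.996, 0.004], [0.996, 0.088, -0.001], [-0.001, 0.004, -1.0]]
contact_force: [0.8, 0.2, 0.6]
finger_gap: 64.4
grasp_force: 0.0
```

Request:
step_arm([
  [[0,0,10,0,0,0],[0,0,0,0,0,0],[0,0,0,0,0,0]],
])

```text
t: 8.18
tcp_pos: [525.8, -69.8, 135.7]
eef_rot: [[-0.081, 0.997, -0.0], [0.997, 0.081, 0.0], [0.0, -0.0, -1.0]]
contact_force: [-0.1, 0.3, 0.6]
finger_gap: 64.1
grasp_force: 0.0
```

Request:
step_arm([
  [[0,0,15,0,0,0],[0,0,25,0,0,0],[0,0,20,0,0,0],[0,0,6,0,0,0],[0,0,0,0,0,0],[0,0,0,0,0,0]],
])

```text
t: 8.68
tcp_pos: [526.4, -69.7, 70.8]
eef_rot: [[-0.081, 0.997, 0.002], [0.997, 0.081, -0.0], [-0.0, 0.002, -1.0]]
contact_force: [0.6, -0.0, 0.5]
finger_gap: 63.7
grasp_force: 0.0
```

Request:
step_arm([
  [[0,0,0,0,0,0],[0,0,0,0,0,0],[0,0,0,0,0,0],[0,0,0,0,0,0],[0,0,0,0,0,0],[0,0,0,0,0,0]],
], grip=30)

```text
t: 9.18
tcp_pos: [526.0, -69.4, 69.8]
eef_rot: [[-0.082, 0.997, 0.001], [0.997, 0.082, -0.0], [-0.0, 0.001, -1.0]]
contact_force: [-0.5, 0.2, 6.4]
finger_gap: 39.9
grasp_force: 30.0
```

Request:
step_arm([
  [[0,0,-8,0,0,0],[0,0,-20,0,0,0],[0,0,-28,0,0,0],[0,0,-28,0,0,0],[0,0,-28,0,0,0],[0,0,-18,0,0,0],[0,0,0,0,0,4.7]],
])

```text
t: 9.77
tcp_pos: [526.5, -69.4, 203.3]
eef_rot: [[-0.001, 1.0, 0.005], [1.0, 0.001, -0.001], [-0.001, 0.005, -1.0]]
contact_force: [-0.1, 0.1, -4.8]
finger_gap: 40.0
grasp_force: 30.0
```

Request:
step_arm([
  [[-15,-6,0,0,0,0],[-30,-8,0,0,0,0],[-38,-8,0,0,0,0],[-38,-8,0,0,0,0],[-34,-8,0,0,0,0],[-22,-6,0,0,0,0],[-8.6,-2,10,0,0,0],[0,0,28,0,0,0],[0,0,30,0,0,0],[0,0,30,0,0,0]],
])

```text
t: 10.6
tcp_pos: [479.2, -254.3, 99.6]
eef_rot: [[0.0, 1.0, -0.0], [1.0, -0.0, 0.0], [0.0, -0.0, -1.0]]
contact_force: [0.2, -0.3, -4.0]
finger_gap: 40.0
grasp_force: 30.0
```

Request:
step_arm([
  [[0,0,20,0,0,0],[0,0,10,0,0,0],[0,0,4,0,0,0],[0,0,1.5,0,0,0],[0,0,0.5,0,0,0],[0,0,0,0,0,0],[0,0,0,0,0,0]],
])

```text
t: 11.18
tcp_pos: [480.0, -255.0, 65.9]
eef_rot: [[-0.0, 1.0, 0.001], [1.0, 0.0, -0.001], [-0.001, 0.001, -1.0]]
contact_force: [-0.0, -0.4, -3.7]
finger_gap: 39.3
grasp_force: 30.0
```

Request:
step_arm([
  [[0,0,0.7,0,0,0],[0,0,0,0,0,0],[0,0,0,0,0,0]],
])

```text
t: 11.43
tcp_pos: [480.0, -255.1, 65.7]
eef_rot: [[0.0, 1.0, 0.001], [1.0, -0.0, -0.001], [-0.001, 0.001, -1.0]]
contact_force: [-2.1, 2.6, 4.9]
finger_gap: 39.8
grasp_force: 30.0
```

Request:
step_arm([
  [[0,0,0,0,0,0],[0,0,0,0,0,0],[0,0,0,0,0,0],[0,0,0,0,0,0],[0,0,-15,0,0,0],[0,0,-30,0,0,0],[0,0,-30,0,0,0],[0,0,-30,0,0,0],[0,0,-30,0,0,0],[18,2.5,0,0,0,0]],
], grip=64)

```text
t: 12.27
tcp_pos: [483.4, -239.4, 205.3]
eef_rot: [[0.002, 1.0, 0.007], [1.0, -0.002, -0.005], [-0.005, 0.007, -1.0]]
contact_force: [0.6, 1.6, 1.7]
finger_gap: 64.0
grasp_force: 0.0
```

Request:
step_arm([
  [[35,6,0,0,0,0],[36,6,0,0,0,0],[36,6,0,0,0,0],[36,6,0,0,0,0],[36,6,0,0,0,0],[36,5,0,0,0,0],[36,4,0,0,0,0],[28,3,0,0,0,0],[10.7,1,25,0,0,0],[0,0,25,0,0,0]],
])

```text
t: 13.1
tcp_pos: [525.7, 55.3, 149.8]
eef_rot: [[-0.003, 1.0, 0.003], [1.0, 0.003, 0.0], [0.0, 0.003, -1.0]]
contact_force: [1.3, -0.1, -1.5]
finger_gap: 64.1
grasp_force: 0.0
```

Request:
step_arm([
  [[0,0,10,0,0,0],[0,0,0,0,0,0],[0,0,0,0,0,0]],
])

```text
t: 13.35
tcp_pos: [525.3, 52.4, 140.0]
eef_rot: [[0.001, 1.0, -0.0], [1.0, -0.001, -0.0], [-0.0, -0.0, -1.0]]
contact_force: [-0.7, -0.1, 0.6]
finger_gap: 63.9
grasp_force: 0.0
```

Request:
step_arm([
  [[0,0,15,0,0,0],[0,0,25,0,0,0],[0,0,17,0,0,0],[0,0,4,0,0,0],[0,0,0,0,0,0],[0,0,0,0,0,0]],
])

```text
t: 13.85
tcp_pos: [526.0, 52.6, 80.1]
eef_rot: [[0.0, 1.0, 0.002], [1.0, -0.0, 0.0], [0.0, 0.002, -1.0]]
contact_force: [0.8, 0.1, 0.7]
finger_gap: 64.0
grasp_force: 0.0
```

Request:
step_arm([
  [[0,0,0,0,0,0],[0,0,0,0,0,0],[0,0,0,0,0,0],[0,0,0,0,0,0],[0,0,0,0,0,0],[0,0,0,0,0,0],[0,0,0,0,0,0],[0,0,0,0,0,0]],
], grip=15)

```text
t: 14.52
tcp_pos: [525.1, 52.8, 78.5]
eef_rot: [[-0.0, 1.0, 0.0], [1.0, 0.0, 0.0], [0.0, 0.0, -1.0]]
contact_force: [0.8, -0.3, 0.3]
finger_gap: 26.0
grasp_force: 30.0
```

Request:
step_arm([
  [[0,0,-8,0,0,0],[0,0,-20,0,0,0],[0,0,-28,0,0,0],[0,0,-28,0,0,0],[0,0,-28,0,0,0],[0,0,-18,0,0,0],[0,0,0,0,0,0]],
])

```text
t: 15.1
tcp_pos: [526.2, 52.9, 212.6]
eef_rot: [[-0.0, 1.0, 0.006], [1.0, 0.0, 0.0], [0.0, 0.006, -1.0]]
contact_force: [0.7, -0.6, -2.7]
finger_gap: 25.7
grasp_force: 30.0
```

Request:
step_arm([
  [[-15,-5,0,0,0,0],[-30,-6,0,0,0,0],[-38,-7,0,0,0,0],[-38,-7,0,0,0,0],[-38,-7,0,0,0,0],[-36,-6,0,0,0,0],[-28,-5,0,0,0,0],[-15,-2.5,0,0,0,0],[-4.7,0,15,0,0,0],[0,0,30,0,0,0]],
])

```text
t: 15.93
tcp_pos: [480.0, -191.7, 164.3]
eef_rot: [[0.002, 1.0, 0.003], [1.0, -0.002, -0.002], [-0.002, 0.003, -1.0]]
contact_force: [1.2, -0.8, -3.0]
finger_gap: 25.5
grasp_force: 30.0
```

Request:
step_arm([
  [[0,0,30,0,0,0],[0,0,28,0,0,0],[0,0,15,0,0,0],[0,0,10,0,0,0],[0,0,4,0,0,0],[0,0,1.5,0,0,0],[0,0,0.5,0,0,0],[0,0,0,0,0,0],[0,0,0,0,0,0]],
])

```text
t: 16.68
tcp_pos: [479.9, -190.0, 75.2]
eef_rot: [[-0.0, 1.0, 0.001], [1.0, 0.0, -0.001], [-0.001, 0.001, -1.0]]
contact_force: [-0.0, -0.1, -2.8]
finger_gap: 25.4
grasp_force: 30.0
```

Request:
step_arm([
  [[0,0,0.8,0,0,0],[0,0,0,0,0,0],[0,0,0,0,0,0]],
])

```text
t: 16.93
tcp_pos: [480.0, -190.1, 74.3]
eef_rot: [[0.0, 1.0, 0.001], [1.0, -0.0, -0.001], [-0.001, 0.001, -1.0]]
contact_force: [-0.9, 0.5, 4.5]
finger_gap: 25.6
grasp_force: 30.0
```

Request:
step_arm([
  [[0,0,0,0,0,0],[0,0,0,0,0,0],[0,0,0,0,0,0],[0,0,0,0,0,0],[0,0,0,0,0,0],[0,0,-15,0,0,0],[0,0,-30,0,0,0],[0,0,-30,0,0,0],[0,0,-30,0,0,0],[0,0,0,0,0,0]],
], grip=60)

```text
t: 17.77
tcp_pos: [481.4, -190.7, 184.2]
eef_rot: [[-0.0, 1.0, 0.007], [1.0, 0.0, -0.004], [-0.004, 0.007, -1.0]]
contact_force: [0.1, -0.3, 0.3]
finger_gap: 60.1
grasp_force: 0.0
```

```bash
python3 - <<'E'
from h import *
im,d=get_image("scene");cv2.imwrite("pics/s1.png",im[:,:,::-1])
P=cloud("scene",d);x,y,z=np.moveaxis(P,-1,0)
q=P[(abs(x-526)<30)&(abs(y+7)<30)&(z>20)&(z<84)];print(q.mean(0),q[q[:,2].argsort()[-8:]].mean(0).round(1))
# cylinder part: fit a circle to points z 15..45
q=q[(q[:,2]<46)];from scipy.optimize import least_squares
print(least_squares(lambda p:np.hypot(q[:,0]-p[0],q[:,1]-p[1])-18,[526,-8],loss='soft_l1').x.round(1))
E
```

```text
[539.14734577  -8.243115    48.09579932] [529.9  -7.7  80.5]
[527.7  -6.8]
```

View pics/s1.png

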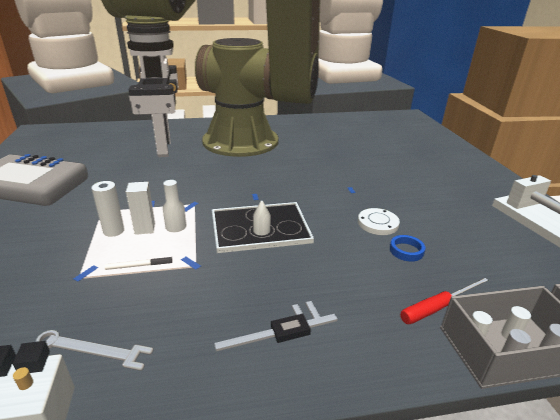

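The three stand on the sheet at (108..172, 210). The pointer is untouched at (262, 220), about (527.5, -7.5) mm. Next is the pointer.

Request:
step_arm([
  [[18,4,0,0,0,0],[33,8,0,0,0,0],[36,9,0,0,0,0],[36,9,0,0,0,0],[32,9,0,0,0,0],[20,6,0,0,0,0],[7.5,2.5,20,0,0,0],[0,0,30,0,0,0],[0,0,30,0,0,0],[0,0,0,0,0,0]],
])

```text
t: 18.65
tcp_pos: [523.8, -6.9, 92.6]
eef_rot: [[-0.0, 1.0, -0.01], [1.0, 0.0, 0.001], [0.001, -0.01, -1.0]]
contact_force: [-0.6, 0.7, -0.7]
finger_gap: 60.3
grasp_force: 0.0
```

Request:
step_arm([
  [[0,0,20,0,0,0],[0,0,25,0,0,0],[0,0,22,0,0,0],[0,0,10,0,0,0],[0,0,4,0,0,0],[0,0,0,0,0,0],[0,0,0,0,0,0]],
])

```text
t: 19.23
tcp_pos: [527.7, -7.5, 18.9]
eef_rot: [[0.0, 1.0, 0.001], [1.0, -0.0, -0.0], [-0.0, 0.001, -1.0]]
contact_force: [0.6, 0.3, 0.5]
finger_gap: 59.9
grasp_force: 0.0
```

Request:
step_arm([
  [[0,0,0,0,0,0],[0,0,0,0,0,0],[0,0,0,0,0,0],[0,0,0,0,0,0],[0,0,0,0,0,0],[0,0,0,0,0,0],[0,0,0,0,0,0]],
], grip=25)

```text
t: 19.82
tcp_pos: [527.5, -7.4, 18.2]
eef_rot: [[-0.0, 1.0, 0.001], [1.0, 0.0, -0.0], [-0.0, 0.001, -1.0]]
contact_force: [-1.0, 0.2, 5.6]
finger_gap: 35.2
grasp_force: 30.0
```

Request:
step_arm([
  [[0,0,-8,0,0,0],[0,0,-20,0,0,0],[0,0,-22,0,0,0],[0,0,-10,0,0,0],[15,0,0,0,0,0],[30,0,0,0,0,0],[36,0,0,0,0,0],[38,0,0,0,0,0],[38,0,0,0,0,0],[38,1,0,0,0,0]],
])

```text
t: 20.65
tcp_pos: [527.5, 189.3, 77.6]
eef_rot: [[0.0, 1.0, -0.0], [1.0, -0.0, -0.0], [-0.0, -0.0, -1.0]]
contact_force: [0.9, -0.6, -1.1]
finger_gap: 35.4
grasp_force: 30.0
```

Request:
step_arm([
  [[36,0,0,0,0,0],[24,0,0,0,0,0],[8.5,0,0,0,0,0],[0,0,10,0,0,0],[0,0,20,0,0,0],[0,0,15,0,0,0],[0,0,5,0,0,0],[0,0,0,0,0,0],[0,0,0,0,0,0]],
])

```text
t: 21.4
tcp_pos: [528.1, 254.9, 27.3]
eef_rot: [[0.001, 1.0, -0.001], [1.0, -0.001, -0.0], [-0.0, -0.001, -1.0]]
contact_force: [-0.1, 0.2, -1.4]
finger_gap: 35.7
grasp_force: 30.0
```

Request:
step_arm([
  [[1,0.4,1.2,0,0,0],[0,0,0.6,0,0,0],[0,0,0.5,0,0,0],[0,0,0,0,0,0],[0,0,0,0,0,0]],
])

```text
t: 21.82
tcp_pos: [528.5, 257.1, 25.4]
eef_rot: [[0.0, 1.0, 0.0], [1.0, -0.0, 0.0], [0.0, 0.0, -1.0]]
contact_force: [0.4, -0.2, -1.5]
finger_gap: 35.5
grasp_force: 30.0
```

Request:
step_arm([
  [[-0.5,0,0.6,0,0,0],[0,0,0,0,0,0],[0,0,0,0,0,0]],
])

```text
t: 22.07
tcp_pos: [528.6, 256.9, 25.1]
eef_rot: [[-0.0, 1.0, 0.001], [1.0, 0.0, 0.0], [0.0, 0.001, -1.0]]
contact_force: [-0.5, 0.8, 3.9]
finger_gap: 35.3
grasp_force: 30.0
```

Request:
step_arm([
  [[0,0,0,0,0,0],[0,0,0,0,0,0],[0,0,0,0,0,0],[0,0,0,0,0,0],[0,0,-15,0,0,0],[0,0,-30,0,0,0],[0,0,-35,0,0,0],[0,0,-35,0,0,0],[0,0,-35,0,0,0],[0,0,-5,0,0,0]],
], grip=60)

```text
t: 22.9
tcp_pos: [530.2, 257.3, 186.2]
eef_rot: [[-0.0, 1.0, 0.008], [1.0, -0.0, 0.003], [0.003, 0.008, -1.0]]
contact_force: [-0.3, -0.4, 1.3]
finger_gap: 60.3
grasp_force: 0.0
```

Request:
step_arm([
  [[-15,-3,0,0,0,0],[-35,-4,0,0,0,0],[-35,-4,0,0,0,0],[-35,-4,0,0,0,0],[-35,-4,0,0,0,0],[-35,-4,0,0,0,0],[-35,-4,0,0,0,0],[-35,-4,0,0,0,0],[-35,-4,0,0,0,0],[-35,-4,0,0,0,0]],
])

```text
t: 23.73
tcp_pos: [488.9, -75.0, 179.5]
eef_rot: [[-0.0, 1.0, -0.0], [1.0, 0.0, -0.0], [-0.0, -0.0, -1.0]]
contact_force: [1.7, 0.2, -0.2]
finger_gap: 59.9
grasp_force: 0.0
```

```bash
python3 - <<'E'
from h import *
im,d=get_image("scene");cv2.imwrite("pics/s2.png",im[:,:,::-1])
P=cloud("scene",d);x,y,z=np.moveaxis(P,-1,0)
q=P[(abs(x-528)<40)&(abs(y-256)<40)&(z>22)&(z<95)];print(q.mean(0),q[q[:,2].argsort()[-8:]].mean(0).round(1))
q=q[q[:,2]<53];from scipy.optimize import least_squares
print(least_squares(lambda p:np.hypot(q[:,0]-p[0],q[:,1]-p[1])-18,[526,256],loss='soft_l1').x.round(1))
m=((z>85)&(z<125)&(abs(x-480)<60)&(abs(y+255)<110)).astype(np.uint8)
k,l,st,ce=cv2.connectedComponentsWithStats(m)
for i in range(1,k):
    if st[i,4]>15:
        q=P[l==i];zt=np.percentile(q[:,2],90);q=q[q[:,2]>zt-6];r=cv2.minAreaRect(q[:,:2].astype(np.float32));print(zt.round(),np.round(r[0],1),np.round(r[1],1),r[2])
print(sense()['tcp_pos'])
E
```

```text
[537.38421374 251.84247523  52.83028872] [529.5 256.2  88.7]
[526.9 257.5]
115.0 [ 480.1 -318.4] [44.5 42.8] 36.15327835083008
113.0 [ 479.9 -189.1] [26.6 24.2] 0.7403308749198914
109.0 [ 480.2 -253.9] [42.7 39.9] 0.19869300723075867
[488.40042471 -79.63637881 179.47536713]
```

View pics/s2.png

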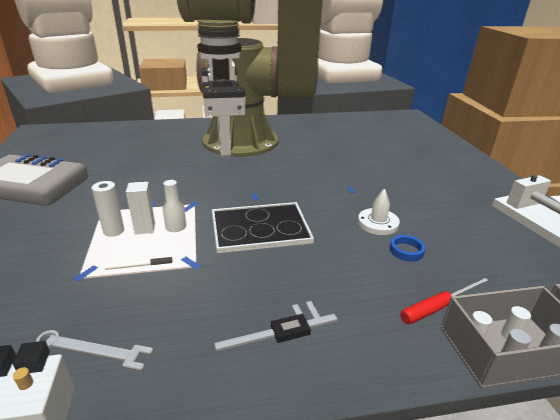

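The pointer stands at the pad's middle, at pixel (380, 212) and within 2 mm, and the rack is empty. The neck piece goes back first.

Request:
step_arm([
  [[-15,-2.5,0,0,0,0],[-30,-2,0,0,0,0],[-34,-2,0,0,0,0],[-25,-2,0,0,0,0],[-12.7,-1,0,0,0,0],[0,0,15,0,0,0],[0,0,25,0,0,0],[0,0,0,0,0,0],[0,0,0,0,0,0]],
])

```text
t: 24.53
tcp_pos: [479.6, -189.5, 139.2]
eef_rot: [[-0.0, 1.0, -0.002], [1.0, 0.0, 0.001], [0.001, -0.002, -1.0]]
contact_force: [0.1, -0.3, -0.2]
finger_gap: 60.0
grasp_force: 0.0
```

Request:
step_arm([
  [[0,0,15,0,0,0],[0,0,25,0,0,0],[0,0,18,0,0,0],[0,0,6.5,0,0,0],[0,0,0,0,0,0],[0,0,0,0,0,0]],
])

```text
t: 25.03
tcp_pos: [480.7, -190.1, 76.6]
eef_rot: [[-0.0, 1.0, 0.001], [1.0, 0.0, -0.001], [-0.001, 0.001, -1.0]]
contact_force: [0.6, -0.3, -0.4]
finger_gap: 59.9
grasp_force: 0.0
```

Request:
step_arm([
  [[0,0,0,0,0,0],[0,0,0,0,0,0],[0,0,0,0,0,0],[0,0,0,0,0,0],[0,0,0,0,0,0],[0,0,0,0,0,0],[0,0,0,0,0,0],[0,0,0,0,0,0]],
], grip=15)

```text
t: 25.7
tcp_pos: [480.1, -190.1, 75.4]
eef_rot: [[0.0, 1.0, 0.0], [1.0, -0.0, -0.0], [-0.0, 0.0, -1.0]]
contact_force: [0.2, 0.0, 3.1]
finger_gap: 25.5
grasp_force: 30.0
```

Request:
step_arm([
  [[0,0,-8,0,0,0],[0,0,-20,0,0,0],[0,0,-28,0,0,0],[0,0,-28,0,0,0],[0,0,-28,0,0,0],[0,0,-18,0,0,0],[0,0,0,0,0,0]],
])

```text
t: 26.28
tcp_pos: [481.0, -190.6, 209.2]
eef_rot: [[0.0, 1.0, 0.005], [1.0, 0.0, -0.003], [-0.003, 0.005, -1.0]]
contact_force: [0.2, -0.1, -2.4]
finger_gap: 25.7
grasp_force: 30.0
```

Request:
step_arm([
  [[15,5,0,0,0,0],[30,6,0,0,0,0],[38,7,0,0,0,0],[38,7,0,0,0,0],[38,7,0,0,0,0],[36,6,0,0,0,0],[28,5,0,0,0,0],[15,2,0,0,0,0],[4.7,0.2,15,0,0,0],[0,0,30,0,0,0]],
])

```text
t: 27.12
tcp_pos: [526.1, 54.2, 161.1]
eef_rot: [[-0.002, 1.0, 0.004], [1.0, 0.002, 0.0], [0.0, 0.004, -1.0]]
contact_force: [0.9, 0.0, -3.3]
finger_gap: 26.0
grasp_force: 30.0
```

Request:
step_arm([
  [[0,0,30,0,0,0],[0,0,28,0,0,0],[0,0,15,0,0,0],[0,0,6,0,0,0],[0,0,2,0,0,0],[0,0,0,0,0,0],[0,0,0,0,0,0],[0,0,0,0,0,0]],
])

```text
t: 27.78
tcp_pos: [524.9, 52.6, 78.9]
eef_rot: [[0.0, 1.0, -0.001], [1.0, -0.0, -0.0], [-0.0, -0.001, -1.0]]
contact_force: [-0.3, 0.3, -2.5]
finger_gap: 25.8
grasp_force: 30.0
```

Request:
step_arm([
  [[0,0.4,0.5,0,0,0],[0,0,0.4,0,0,0],[0,0,0,0,0,0],[0,0,0,0,0,0]],
])

```text
t: 28.12
tcp_pos: [525.3, 52.6, 78.8]
eef_rot: [[-0.0, 1.0, -0.001], [1.0, 0.0, 0.0], [0.0, -0.001, -1.0]]
contact_force: [-6.1, -0.0, 9.1]
finger_gap: 25.9
grasp_force: 30.0
```

Request:
step_arm([
  [[0,0,0,0,0,0],[0,0,0,0,0,0],[0,0,0,0,0,0],[0,0,0,0,0,0],[0,0,0,0,0,0],[0,0,-15,0,0,0],[0,0,-30,0,0,0],[0,0,-35,0,0,0],[0,0,-35,0,0,0],[-17,-2,0,0,0,0]],
], grip=64)

```text
t: 28.95
tcp_pos: [525.9, 37.0, 200.0]
eef_rot: [[-0.002, 1.0, 0.01], [1.0, 0.002, 0.0], [0.0, 0.01, -1.0]]
contact_force: [0.4, -0.5, 1.0]
finger_gap: 64.5
grasp_force: 0.0
```

Request:
step_arm([
  [[-35,-5,0,0,0,0],[-36,-6,0,0,0,0],[-36,-6,0,0,0,0],[-36,-6,0,0,0,0],[-36,-6,0,0,0,0],[-36,-6,0,0,0,0],[-36,-5,0,0,0,0],[-27,-2.3,0,0,0,0],[-12,-1,0,0,0,0],[0,0,20,0,0,0]],
])

```text
t: 29.78
tcp_pos: [481.1, -257.3, 176.0]
eef_rot: [[0.003, 1.0, 0.005], [1.0, -0.003, -0.003], [-0.003, 0.005, -1.0]]
contact_force: [0.1, -0.3, 1.1]
finger_gap: 64.0
grasp_force: 0.0
```

Request:
step_arm([
  [[0,0,25,0,0,0],[0,0,0,0,0,0],[0,0,0,0,0,0]],
])

```text
t: 30.03
tcp_pos: [480.1, -253.7, 148.0]
eef_rot: [[-0.0, 1.0, -0.002], [1.0, 0.0, 0.001], [0.001, -0.002, -1.0]]
contact_force: [0.4, 0.2, 1.0]
finger_gap: 63.6
grasp_force: 0.0
```

Request:
step_arm([
  [[-0.6,0,15,0,0,0],[0,0,28,0,0,0],[0,0,25,0,0,0],[0,0,12,0,0,0],[0,0,2.5,0,0,0],[0,0,0,0,0,0],[0,0,0,0,0,0]],
])

```text
t: 30.62
tcp_pos: [481.1, -255.3, 67.6]
eef_rot: [[-0.0, 1.0, 0.002], [1.0, 0.0, -0.001], [-0.001, 0.002, -1.0]]
contact_force: [-0.3, -0.9, -0.1]
finger_gap: 64.4
grasp_force: 0.0
```

Request:
step_arm([
  [[0,0,0,0,0,0],[0,0,0,0,0,0],[0,0,0,0,0,0],[0,0,0,0,0,0],[0,0,0,0,0,0],[0,0,0,0,0,0]],
], grip=30)

```text
t: 31.12
tcp_pos: [480.4, -255.1, 66.3]
eef_rot: [[0.0, 1.0, 0.0], [1.0, -0.0, -0.0], [-0.0, 0.0, -1.0]]
contact_force: [-1.0, 1.0, 5.0]
finger_gap: 39.9
grasp_force: 30.0
```

Request:
step_arm([
  [[0,0,-8,0,0,0],[0,0,-20,0,0,0],[0,0,-28,0,0,0],[0,0,-28,0,0,0],[0,0,-28,0,0,0],[0,0,-18,0,0,0],[0,0,0,0,0,0]],
])

```text
t: 31.7
tcp_pos: [481.2, -255.5, 199.7]
eef_rot: [[-0.0, 1.0, 0.005], [1.0, 0.0, -0.003], [-0.003, 0.005, -1.0]]
contact_force: [-0.2, 0.5, -4.2]
finger_gap: 39.9
grasp_force: 30.0
```

Request:
step_arm([
  [[15,6,0,0,0,0],[30,8,0,0,0,0],[38,8,0,0,0,0],[38,8,0,0,0,0],[34,8,0,0,0,0],[22,6,0,0,0,0],[8.6,2,10,0,0,0],[0,0,28,0,0,0],[0,0,30,0,0,0],[0,0,30,0,0,0]],
])

```text
t: 32.53
tcp_pos: [525.3, -69.5, 95.2]
eef_rot: [[-0.0, 1.0, -0.001], [1.0, 0.0, 0.0], [0.0, -0.001, -1.0]]
contact_force: [0.1, -1.2, -4.9]
finger_gap: 39.9
grasp_force: 30.0
```

Request:
step_arm([
  [[0,0,20,0,0,0],[0,0,6,0,0,0],[0,0,2,0,0,0],[0,0,0,0,0,0],[0,0,0,0,0,0],[0,0,0,0,0,0]],
])

```text
t: 33.03
tcp_pos: [525.9, -69.7, 69.1]
eef_rot: [[0.0, 1.0, -0.001], [1.0, -0.0, 0.0], [0.0, -0.001, -1.0]]
contact_force: [-0.1, -0.1, -4.1]
finger_gap: 40.1
grasp_force: 30.0
```

Request:
step_arm([
  [[0,0,0.5,0,0,0],[0,0,0.4,0,0,0],[0,0,0,0,0,0],[0,0,0,0,0,0]],
])

```text
t: 33.37
tcp_pos: [526.2, -69.4, 68.8]
eef_rot: [[-0.0, 1.0, -0.0], [1.0, 0.0, -0.0], [-0.0, -0.0, -1.0]]
contact_force: [-0.9, 0.2, -4.4]
finger_gap: 39.8
grasp_force: 30.0
```

Request:
step_arm([
  [[0,0,0.6,0,0,0],[0,0,0,0,0,0],[0,0,0,0,0,0]],
])

```text
t: 33.62
tcp_pos: [526.3, -69.4, 68.8]
eef_rot: [[-0.0, 1.0, 0.0], [1.0, 0.0, -0.0], [-0.0, 0.0, -1.0]]
contact_force: [-4.6, 0.2, 5.1]
finger_gap: 39.9
grasp_force: 30.0
```

Request:
step_arm([
  [[0,0,0,0,0,0],[0,0,0,0,0,0],[0,0,0,0,0,0],[0,0,0,0,0,0],[0,0,0,0,0,0],[0,0,-15,0,0,0],[0,0,-30,0,0,0],[0,0,-35,0,0,0],[0,0,-35,0,0,0],[0,0,-15,0,0,0]],
], grip=64)

```text
t: 34.45
tcp_pos: [527.4, -69.6, 202.9]
eef_rot: [[-0.0, 1.0, 0.005], [1.0, 0.0, -0.001], [-0.001, 0.005, -1.0]]
contact_force: [-0.6, -0.4, 0.7]
finger_gap: 64.1
grasp_force: 0.0
```

Request:
step_arm([
  [[-20,-5,0,0,0,0],[-35,-6,0,0,0,0],[-36,-7,0,0,0,0],[-36,-7,0,0,0,0],[-36,-7,0,0,0,0],[-36,-7,0,0,0,0],[-32,-5,0,0,0,0],[-19.2,-2.7,0,0,0,0],[0,0,25,0,0,0],[0,0,25,0,0,0]],
])

```text
t: 35.28
tcp_pos: [479.6, -321.2, 148.5]
eef_rot: [[0.002, 1.0, 0.002], [1.0, -0.002, -0.002], [-0.002, 0.002, -1.0]]
contact_force: [-0.2, -0.5, -0.7]
finger_gap: 63.6
grasp_force: 0.0
```

Request:
step_arm([
  [[0,0,0,0,0,0],[0,0,0,0,0,0],[0,0,0,0,0,0]],
])

```text
t: 35.53
tcp_pos: [480.1, -319.7, 149.8]
eef_rot: [[-0.0, 1.0, 0.001], [1.0, 0.0, -0.001], [-0.001, 0.001, -1.0]]
contact_force: [-0.1, -0.7, 0.2]
finger_gap: 64.3
grasp_force: 0.0
```

Request:
step_arm([
  [[0,0,15,0,0,0],[0,0,28,0,0,0],[0,0,25,0,0,0],[0,0,12,0,0,0],[0,0,3,0,0,0],[0,0,0,0,0,0],[0,0,0,0,0,0]],
])

```text
t: 36.12
tcp_pos: [480.3, -320.1, 67.1]
eef_rot: [[-0.0, 1.0, 0.002], [1.0, 0.0, -0.001], [-0.001, 0.002, -1.0]]
contact_force: [0.5, 0.4, 1.1]
finger_gap: 64.1
grasp_force: 0.0
```

Request:
step_arm([
  [[0,0,0,0,0,0],[0,0,0,0,0,0],[0,0,0,0,0,0],[0,0,0,0,0,0],[0,0,0,0,0,0],[0,0,0,0,0,0]],
], grip=30)

```text
t: 36.62
tcp_pos: [479.8, -319.8, 65.9]
eef_rot: [[-0.0, 1.0, 0.001], [1.0, 0.0, -0.001], [-0.001, 0.001, -1.0]]
contact_force: [-1.0, 0.3, 5.7]
finger_gap: 43.7
grasp_force: 30.0
```

Request:
step_arm([
  [[0,0,-8,0,0,0],[0,0,-20,0,0,0],[0,0,-28,0,0,0],[0,0,-28,0,0,0],[0,0,-28,0,0,0],[0,0,-18,0,0,0],[0,0,0,0,0,0]],
])

```text
t: 37.2
tcp_pos: [480.5, -320.2, 199.4]
eef_rot: [[-0.0, 1.0, 0.004], [1.0, 0.0, -0.003], [-0.003, 0.004, -1.0]]
contact_force: [0.5, -0.8, -4.2]
finger_gap: 43.6
grasp_force: 30.0
```

Request:
step_arm([
  [[15,0,0,0,0,0],[30,-2,0,0,0,0],[38,-2,0,0,0,0],[38,-2,0,0,0,0],[38,-2,0,0,0,0],[38,-2,0,0,0,0],[38,-2,0,0,0,0],[38,-1.4,0,0,0,0],[28,0,0,0,0,0],[10,0,0,0,0,0]],
])

```text
t: 38.03
tcp_pos: [464.7, -4.9, 193.6]
eef_rot: [[-0.003, 1.0, -0.003], [1.0, 0.003, 0.001], [0.001, -0.003, -1.0]]
contact_force: [0.7, -0.6, -4.3]
finger_gap: 43.5
grasp_force: 30.0
```

Request:
step_arm([
  [[0,0,15,0,0,0],[0,0,28,0,0,0],[0,0,30,0,0,0],[0,0,28,0,0,0],[0,0,17,0,0,0],[0,0,6,0,0,0],[0,0,2,0,0,0],[0,0,0,0,0,0],[0,0,0,0,0,0]],
])

```text
t: 38.78
tcp_pos: [465.4, -8.4, 68.7]
eef_rot: [[0.0, 1.0, -0.001], [1.0, -0.0, 0.0], [0.0, -0.001, -1.0]]
contact_force: [0.5, -0.1, -4.2]
finger_gap: 43.5
grasp_force: 30.0
```

Request:
step_arm([
  [[0,0.5,0.4,0,0,0],[0,0,0.4,0,0,0],[0,0,0,0,0,0],[0,0,0,0,0,0]],
])

```text
t: 39.12
tcp_pos: [466.3, -8.5, 68.6]
eef_rot: [[0.0, 1.0, -0.001], [1.0, -0.0, 0.0], [0.0, -0.001, -1.0]]
contact_force: [-4.4, 1.3, 3.8]
finger_gap: 43.9
grasp_force: 30.0
```

Contact. I release, rise, back off and check.

Request:
step_arm([
  [[0,0,0,0,0,0],[0,0,0,0,0,0],[0,0,0,0,0,0],[0,0,0,0,0,0],[0,0,0,0,0,0],[0,0,-15,0,0,0],[0,0,-30,0,0,0],[0,0,-35,0,0,0],[0,0,-35,0,0,0],[0,0,-20,0,0,0]],
], grip=64)

```text
t: 39.95
tcp_pos: [467.4, -8.7, 207.2]
eef_rot: [[0.0, 1.0, 0.004], [1.0, -0.0, -0.0], [-0.0, 0.004, -1.0]]
contact_force: [0.2, -0.6, -0.3]
finger_gap: 63.8
grasp_force: 0.0
```

Request:
step_arm([
  [[-15,-5,0,0,0,0],[-30,-10,0,0,0,0],[-35,-10,0,0,0,0],[-35,-10,0,0,0,0],[-35,-10,0,0,0,0],[-35,-10,0,0,0,0],[-20,-5,0,0,0,0],[0,0,0,0,0,0],[0,0,0,0,0,0],[0,0,0,0,0,0]],
])

```text
t: 40.78
tcp_pos: [406.8, -213.1, 203.5]
eef_rot: [[0.0, 1.0, -0.0], [1.0, -0.0, 0.0], [0.0, -0.0, -1.0]]
contact_force: [0.1, 0.1, -0.4]
finger_gap: 63.9
grasp_force: 0.0
```

```bash
python3 - <<'E'
from h import *
ims=[]
for n in("top","scene"):
    im,d=get_image(n);ims.append(im[:,:,::-1])
    P=cloud(n,d);x,y,z=np.moveaxis(P,-1,0)
    m=((z>85)&(z<125)&(abs(x-500)<80)&(abs(y)<110)).astype(np.uint8)
    k,l,st,ce=cv2.connectedComponentsWithStats(m)
    for i in range(1,k):
        if st[i,4]>15:
            q=P[l==i];zt=np.percentile(q[:,2],90);q=q[q[:,2]>zt-6];r=cv2.minAreaRect(q[:,:2].astype(np.float32));print(n,zt.round(),np.round(r[0],1),np.round(r[1],1))
cv2.imwrite("pics/fin.png",cv2.resize(np.hstack(ims),(800,300)))
s=sense();print(s['t'],s['tcp_pos'],s['contact_force'])
E
```

```text
top 114.0 [524.6 -69.5] [40.  39.9]
top 118.0 [522.9  52.4] [22.5 24.6]
top 120.0 [465.6  -8. ] [41.5 42.3]
scene 119.0 [465.7  -8.8] [44.3 41.2]
scene 117.0 [523.9  53.3] [24.9 24.6]
scene 113.0 [526.4 -68.3] [43.4 39.8]
40.8833 [ 406.96814327 -212.72095198  203.5673076 ] [ 1.58732784 -0.59970654 -0.01722509]
```

View pics/fin.png

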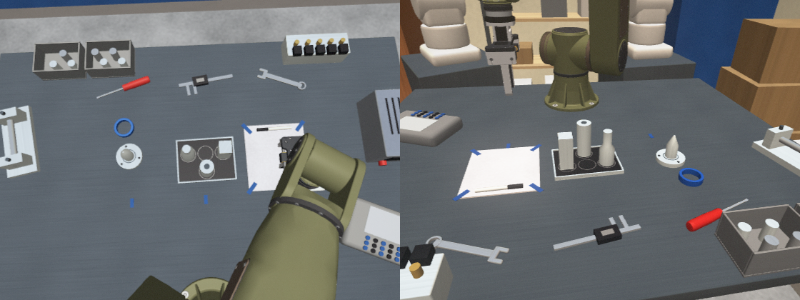

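The three tall pieces are back in their bays within about 3 mm. The pointer is on the pad, at (672, 150) in the right-hand view, and the tape and pen are untouched.

```bash
python3 -c "
from plant import order
print(order.finish_job())"
```

```text
the job is handed in; nothing more can be done
None
```

The job is handed in, but no verdict came back: the last camera check showed the pointer upright on the middle of the pad, all three tall pieces back within about 3 mm of where they started, nothing fallen, and the tape and pen apparently where they lay.

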